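Build the viewing stand and seat the nodules

TASK

Get the next fossil nodules ready for the microscope: on the steel turntable stack the green riser, on it the yellow riser, on that the cork cradle, each foot nested in the rim below, and then set the rust-red nodule in the cradle's dimple. Set the slate-grey nodule in the dimple of the white waiting dish, where it cannot roll off. Do not knock over the little amber glue bottle.

Things in the scene. Friction and masses are not known exactly. Their poses are not given: they have to be found in the camera images.
- turntable: low dark steel disc, fixed to the bench, 84 mm across and 10 mm thick, with a bright aluminium rim ring on top (outer 64 mm, inner 56 mm across, 4 mm high, so 14 mm high in all). Origin: centre of its underside, on the bench; z up. A riser seated in it has its own origin 10 mm above this origin
- waiting_dish: low white round dish, fixed to the bench, 80 mm across, 16 mm high, with a round dimple 26 mm across and 8 mm deep in the middle of its top. Origin: centre of its underside, on the bench; z up. A nodule seated in the dimple rests on its edge, its centre 30 mm above this origin
- green_riser: loose round green spacer puck, 64 mm across, 30 mm high, 0.12 kg. Origin: centre of its underside; z up. It has a foot 44 mm across and 4.5 mm high (chamfered) below a 64 mm body, and on top a rim (inner 56 mm across, 4 mm deep) into which the foot of the next piece nests with 6 mm play all round. A piece seated in it has its origin 26 mm above this origin. Stands upright on the bench at the start
- yellow_riser: loose round yellow spacer puck, the same as the green riser but for its colour: 64 mm across, 30 mm high, same foot, rim and origin; a piece seated in it has its origin 26 mm above this origin
- cradle: loose round cork cradle, 60 mm across, 28 mm high, about 0.06 kg, with the same 44 mm foot (4.5 mm high) and a round dimple 26 mm across and 8 mm deep in the middle of its top. Origin: centre of its underside; z up. A nodule seated in the dimple rests on its edge, its centre 42 mm above this origin. Stands upright on the bench at the start
- rust_nodule: loose rust-red round stone ball, 38 mm across, about 0.075 kg, lying on the bench, free to roll. Origin: its centre. Its axes mean nothing
- slate_nodule: loose dark slate-grey round stone ball, 38 mm across, about 0.075 kg, lying on the bench, free to roll. Origin: its centre. Its axes mean nothing
- glue_bottle: little amber glass bottle with a white cap, 30 mm across, 70 mm high, standing loose on the bench among the things; a bystander. Origin: centre of its underside
Things that resemble listed ones, but are neither listed nor needed, are in the scene too. Leave any purple look-alike of the rust_nodule alone.

How it is judged:
By the outcome, as a careful person would: the job done as asked, in the order asked, and still so for the second after the job is handed in, with the robot touching nothing.
It also fails if it takes over 136 s, if anything falls off the work surface, if the arm or the gripper's body presses on something with over 40 N, if the wrist force passes 120 N, or if a joint passes its speed limit or range.

ROBOT

A 7-joint arm with a two-finger parallel gripper is mounted at the origin on the work surface. World frame = base frame: x ahead of the robot, y to its left, z up, the work surface at z = 0. Lengths are in mm, angles in rad, forces in N, time in s.
With the tool pointing down it reaches from about 400 to 925 mm from the base axis. Payload 5.6 kg.
Tool frame: the origin (TCP) lies between the finger pads; the fingertips stand 19 mm ahead of it and the grasp point (between the pads) is the TCP; z points along the fingers, y is the line along which they close (so a half turn about z gives the same grasp; the last joint's range is limited). The gripper opens to 85 mm and grips with 20 to 120 N. Pads are 22 mm wide; open, the fingers measure 114 mm over their backs; the gripper's body (76 mm by 85 mm) begins 54 mm behind the grasp point. The pads swing forward as they close: fully open they stand 13 mm farther back than shut.
Start: joints at [1.227, 0.468, -0.012, 1.603, 0.006, 1.071, -0.056], TCP at [192.544, -620.834, 250.29] pointing down, gripper open.
Joint ranges: [-2.53, 2.53], [-0.31, 2.02], [-1.57, 1.55], [0.28, 2.44], [-1.29, 4.43], [0.15, 1.84], [-2.92, 2.92]. Speed limits (rad/s): [2.57, 2.57, 3.14, 3.14, 3.14, 3.14, 3.14].

INTERFACE

Orientations are given as [roll, pitch, yaw] about the fixed x, y, z axes, in that order (R = Rz(yaw) Ry(pitch) Rx(roll)).
In Python, from rig import manip gives the robot as it stands.
- The arm moves only by the shell command python3 -m jog 'ROWS' [FORCE]. ROWS is JSON, a list of rows, each a list of 3 entries, a list of its own where there are three numbers: the opening, from -1 (shut) to 1 (fully open), then the shift along the tool's x, y, z in mm, then the turn about the tool's z in rad. In form: [[hand, [tx, ty, tz], turn], ...]. A call has 1 to 20 rows; each row is the pose to reach, as a shift and turn from the pose commanded when the call began, along the tool's axes at that moment; what a row does not reach only later rows make up. A row lasts 1/10 s, in which the tool goes at most 50 mm and 8.59 degrees, less where a joint would pass 70% of its speed; a pose out of reach is approached as far as the arm can. A call with a gripper value outside its range is refused whole. The fingers move at their own pace and stop on an object; FORCE is the grip in N (left out, the last holds). Time passes only in rows, so rows that repeat a pose let the fingers close. It gives the time, the measured TCP pose, the force, the opening and the grip force at its end, in the units of the state.
- manip.observe(): the state, without advancing time (a new reading comes with each control period).
- manip.camera(name): name is "scene" or "side" or "wrist"; returns (picture, depth): 384x512x3 uint8, red, green, blue; 384x512 float32, mm along the optical axis (not along the pixel's ray), 0 where there is no reading.
- manip.camera_model(name): a dict with "vfov" (degrees; the focal length in pixels is half the picture's height over the tangent of half this angle, whatever the lens; pixels are square), "cx", "cy" (the principal point, pixels), "R" (3x3) and "t" (3): a world point X has camera coordinates R X + t. Camera axes: x right, y down, z forward; pixel columns grow to the right and rows downward; lengths in mm; the calibration is good to about 2 mm. A picture is of the moment at which its call begins: read the wrist's pose just before it. camera_model takes no time and is no camera call; for the wrist camera it gives the pose at the moment of the call.
- manip.sign_off(): hands the job in; it is judged then, once.
Trained networks look in the newest picture that a camera, given by its name, has taken for a name from the list of things; names that differ only in an ending like _2 or _b are one class to them, and where a whole thing is asked for, a point or a joint stands for the part that bears it (a point fixed in the world has none). Each returns a list of dicts, best first, with "conf" (0 to 1); they miss things now and then, are a little off and sometimes report something else, mostly with a low value. They report only what shows in the picture. A call takes as long as a camera call. They do not tell look-alikes from the thing itself.
- manip.trace(target, camera): "pixels" (384x512 bool, what is visible of it) and "extent" ([left, top, right, bottom] in pixels, round what is visible of it).
The state is a dict: "time": time; "q": joint angles; "joint_velocities": joint speeds; "joint_torque": joint torques, N m; "tcp_pos": TCP position; "orientation": TCP orientation; "ft_force": force on the tool from outside, world axes, zero at the start; "moment": the same for the moment, N m; "finger_gap": finger opening in mm; "grip_force": force on a finger pad.
Only numpy, scipy, OpenCV 4.12 (cv2) and the standard library are available. Lean on these libraries where they do the work, as an engineer would, in place of code of your own. Each camera call takes 0.05 s, during which the arm holds its last target. There are 200 camera calls.

## Working session

There is one attempt and no reset: what is moved stays moved. The work goes in short steps, Python scripts to look and compute and a shell command to move; the robot and the scene stay as the last step left them, time stands still between calls to the robot, and variables do not carry over. Pictures are saved under pics/ and viewed, at most 14 in all, crops included, and the job is handed in when it is done.

```bash
mkdir -p pics; ls; cat > h.py <<'E'
import numpy as np, cv2
from rig import manip
def cloud(cam, pic_depth=None):
    m=manip.camera_model(cam); img,d=manip.camera(cam)
    f=d.shape[0]/2/np.tan(np.radians(m['vfov'])/2)
    v,u=np.mgrid[:d.shape[0],:d.shape[1]]
    P=np.stack([(u-m['cx'])*d/f,(v-m['cy'])*d/f,d],-1)
    W=(P-np.array(m['t']))@np.array(m['R'])
    W[d<=0]=np.nan
    return img,W
def save(img,n,s=1):
    cv2.imwrite('pics/'+n,cv2.resize(img[...,::-1],None,fx=s,fy=s))
E
python3 - <<'E'
from h import *
print(manip.observe())
for c in ['scene','side']:
    img,W=cloud(c); save(img,c+'0.png',1.5)
    np.save(c+'W.npy',W)
    for n in ['turntable','waiting_dish','green_riser','yellow_riser','cradle','rust_nodule','slate_nodule','glue_bottle']:
        for r in manip.trace(n,c)[:3]:
            p=W[r['pixels']]; p=p[~np.isnan(p[:,0])]
            if len(p)<5: continue
            top=p[p[:,2]>np.percentile(p[:,2],95)-5]
            print(c,n,round(r['conf'],2),r['extent'],'med',np.median(p,0).round(),'top mid',((top.min(0)+top.max(0))/2).round(), 'rgb',np.median(img[r['pixels']],0))
E
```

```text
pics
{'time': 0.0, 'q': array([ 1.22700332,  0.46842569, -0.01162491,  1.6036136 ,  0.00597039,
        1.07142855, -0.05630324]), 'joint_velocities': array([ 0.0005892 , -0.00162589, -0.00095159, -0.0009789 ,  0.0017228 ,
       -0.00038169, -0.00030952]), 'joint_torque': array([-8.40752964e-04, -5.32382512e+01,  2.09863018e-02, -2.51304299e+01,
        1.13275117e-02,  7.82874995e-03,  1.59839459e-05]), 'tcp_pos': array([ 192.37969589, -620.32269715,  249.31098517]), 'orientation': array([-3.13975446e+00,  9.12801501e-05,  3.00731352e-01]), 'ft_force': array([-0.24723241,  0.09221458,  0.80816623]), 'moment': array([0.01827255, 0.01829349, 0.00967321]), 'grip_force': 0.0, 'finger_gap': 85.2813913326117}
scene turntable 0.66 [180.2, 201.7, 210.3, 226.8] med [ 648. -114.   12.] top mid [ 646. -115.   17.] rgb [85. 76. 64.]
scene waiting_dish 0.67 [262.0, 232.3, 291.5, 257.5] med [625. 131.  17.] top mid [621. 130.  21.] rgb [155. 159. 145.]
scene green_riser 0.64 [331.9, 246.0, 357.2, 267.0] med [581. 305.  28.] top mid [577. 306.  32.] rgb [56. 86. 46.]
scene yellow_riser 0.66 [139.
[... 1306 characters left out ...]
5, 295.6, 331.0, 318.7] med [ 342. -355.   29.] top mid [ 348. -351.   37.] rgb [77. 36. 75.]
side rust_nodule 0.62 [290.9, 249.6, 308.1, 267.6] med [ 410. -239.   28.] top mid [ 416. -233.   36.] rgb [64.  29.  62.5]
side rust_nodule 0.59 [324.7, 267.6, 341.0, 287.3] med [ 420. -326.   30.] top mid [ 426. -321.   36.] rgb [72.5 26.  15. ]
side slate_nodule 0.77 [218.3, 187.8, 236.5, 207.9] med [437.  23.  27.] top mid [440.  28.  36.] rgb [31. 32. 32.]
side slate_nodule 0.65 [191.0, 134.5, 214.9, 153.8] med [568. 294.  26.] top mid [574. 303.  29.] rgb [20. 57. 27.]
side glue_bottle 0.63 [274.8, 218.0, 290.5, 248.8] med [ 434. -171.   37.] top mid [ 439. -166.   69.] rgb [102.   87.   70.5]
```

View pictures.

View pics/scene0.png

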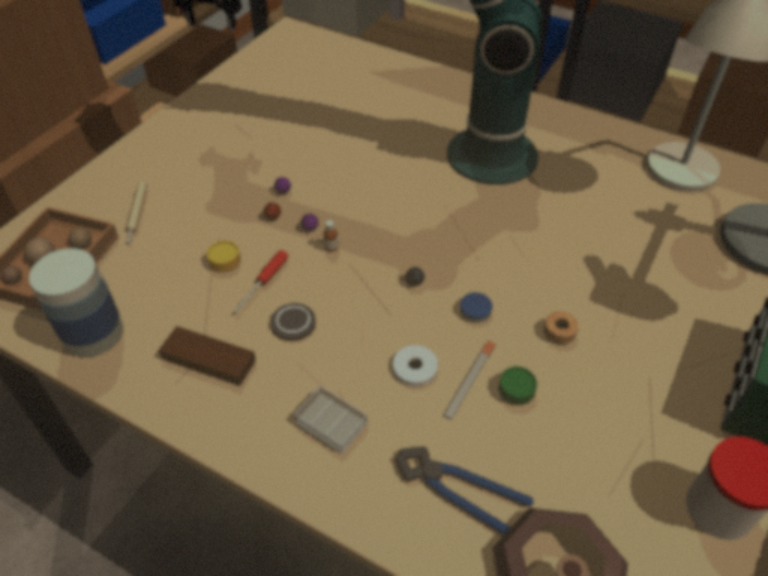

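View pics/side0.png

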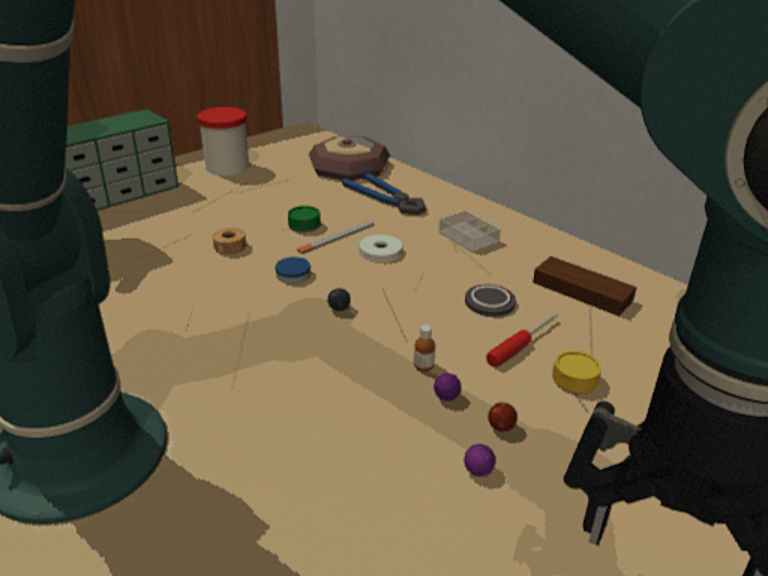

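```bash
cat >> h.py <<'E'
def tool():
    s=manip.observe(); p=np.array(s['tcp_pos']); o=s['orientation']
    from scipy.spatial.transform import Rotation as Ro
    return s,p,Ro.from_euler('xyz',o).as_matrix()
E
python3 - <<'E'
from h import *
# refine circle fit (x,y) per object from both cloud tops
from scipy.optimize import least_squares
s,p,R=tool(); print(R.round(3)); print(manip.camera_model('wrist'))
print(np.array(manip.camera_model('scene')['R']).round(2),np.array(manip.camera_model('scene')['t']))
print((-np.array(manip.camera_model('scene')['R']).T@np.array(manip.camera_model('scene')['t'])),(-np.array(manip.camera_model('side')['R']).T@np.array(manip.camera_model('side')['t'])))
for c in ['scene','side']:
    W=np.load(c+'W.npy')
    for n,x,y,z,r in [('tt',645,-117,10,42),('dish',620,129,16,40),('green',576,304,30,32),('yellow',581,-328,30,32),('cradle',419,323,28,30),('slate',441,31,19,19),('rust',422,-323,19,19),('bottle',440,-164,70,15)]:
        q=W[(np.hypot(W[...,0]-x,W[...,1]-y)<r+12)]
        if r==19:
            q=q[q[:,2]>10]
            f=least_squares(lambda a:np.linalg.norm(q-a,axis=1)-19,[x,y,19],loss='soft_l1'); print(c,n,len(q),f.x.round(1))
        else:
            q=q[(q[:,2]>z-7)]
            print(c,n,len(q),((np.percentile(q,3,0)+np.percentile(q,97,0))/2).round(1),(np.percentile(q,97,0)-np.percentile(q,3,0)).round(0))
E
```

```text
[[ 0.955  0.296 -0.   ]
 [ 0.296 -0.955 -0.   ]
 [-0.     0.    -1.   ]]
{'vfov': 67.62413187290063, 'cx': 251.242090950527, 'cy': 192.74292106316688, 'R': array([[ 2.95353232e-01, -9.55388072e-01,  3.17852421e-04],
       [-9.06137239e-01, -2.80022123e-01,  3.17021946e-01],
       [-3.02789980e-01, -9.39214741e-02, -9.48418149e-01]]), 't': array([-650.2685351 ,  -39.39179225,  379.44157201])}
[[-0.49  0.87  0.01]
 [ 0.65  0.37 -0.67]
 [-0.58 -0.32 -0.74]] [ 232.99612859 -293.55011319 1676.4340338 ]
[1282.64862381  448.2622799  1051.07724304] [-143.31173771 -703.06418189  641.0007701 ]
scene tt 703 [ 644.9 -114.8   10.4] [81. 82. 14.]
scene dish 617 [621.8 130.8  16. ] [71. 70. 11.]
scene green 442 [576.6 305.3  29. ] [58. 56. 10.]
scene yellow 296 [ 582.2 -325.    29.6] [57. 59. 10.]
scene cradle 323 [419.7 325.2  27.7] [54. 52. 11.]
scene slate 125 [441.4  32.3  21.5]
scene rust 107 [ 426.7 -319.    21.3]
scene bottle 24 [ 442.1 -161.1   69.6] [13. 13.  7.]
side tt 577 [ 641.5 -119.1    9.8] [77. 76. 11.]
side dish 360 [618.3 126.2  14.2] [71. 72.  9.]
side green 212 [574.3 302.5  27.8] [59. 60.  8.]
side yellow 529 [ 580.6 -329.5   27.9] [59. 57.  7.]
side cradle 212 [416.4 320.6  25.9] [54. 54.  9.]
side slate 185 [442.9  32.1  19.7]
side rust 301 [ 428.5 -319.6   19.4]
side bottle 46 [ 440.7 -164.3   68.1] [14. 15.  9.]
```

```bash
cat >> h.py <<'E'
def delta(x,y,z,yaw=None):
    s,p,R=tool(); d=R.T@(np.array([x,y,z])-p)
    t=0 if yaw is None else s['orientation'][2]-yaw
    t=(t+np.pi/2)%np.pi-np.pi/2
    print('to',(x,y,z),'tool shift',d.round(1),'turn',round(t,3),'| rows',np.ceil(np.linalg.norm(d)/50))
E
python3 - <<'E'
from h import *
s,p,R=tool()
W=np.load('sideW.npy'); q=W[(np.hypot(W[...,0]-p[0],W[...,1]-p[1])<90)&(W[...,2]>120)]
if len(q): print(len(q),q.min(0),np.percentile(q[:,2],[1,5]))
S=np.load('sceneW.npy')
for n,x,y,z in [('green',575.5,304,8),('yellow',581.5,-327,8),('cradle',418,323,8),('tt',643,-117,18),('dish',620,128,20),('slate',442,32,8),('rust',427,-319,8)]:
    for W in (S,np.load('sideW.npy')):
        d=np.hypot(W[...,0]-x,W[...,1]-y); a=(W[...,2]>z)&(d<100)&(d>46)
        ang=np.degrees(np.arctan2(W[...,1]-y,W[...,0]-x))
        print(n,[(int(k),int((a&(abs(ang-k)<15)).sum()),int(d[a&(abs(ang-k)<15)].min())) for k in range(-165,180,30) if (a&(abs(ang-k)<15)).sum()>4])
delta(600,-100,250);delta(575.5,304,150)
E
```

```text
27937 [ 124.32894661 -671.74389564  245.75816659] [273.34419461 306.99924253]
green [(-135, 13, 85), (-105, 28, 71), (-75, 42, 71), (-45, 13, 48)]
green [(-105, 8, 82), (-75, 6, 78)]
yellow [(75, 11, 93), (105, 17, 60)]
yellow [(75, 40, 89), (105, 110, 88)]
cradle []
cradle []
tt []
tt []
dish []
dish []
slate []
slate []
rust [(-165, 99, 62), (-135, 6, 73), (75, 39, 78), (105, 39, 74)]
rust [(-165, 263, 70), (-135, 48, 72), (75, 10, 71), (105, 254, 68)]
to (600, -100, 250) tool shift [ 5.435e+02 -3.768e+02  3.000e-01] turn 0.0 | rows 14.0
to (575.5, 304, 150) tool shift [ 639.7 -769.9  100.3] turn 0.0 | rows 21.0
```

```bash
python3 -m jog '[[1,[544,-377,0],0],[1,[544,-377,0],0],[1,[544,-377,0],0],[1,[544,-377,0],0],[1,[544,-377,0],0],[1,[544,-377,0],0],[1,[544,-377,0],0],[1,[544,-377,0],0],[1,[544,-377,0],0],[1,[544,-377,0],0],[1,[544,-377,0],0],[1,[544,-377,0],0],[1,[640,-770,60],0],[1,[640,-770,60],0],[1,[640,-770,60],0],[1,[640,-770,60],0],[1,[640,-770,60],0],[1,[640,-770,60],0],[1,[640,-770,60],0],[1,[640,-770,60],0]]' 60; python3 - <<'E'
from h import *
delta(575.5,304,150)
img,W=cloud('wrist'); save(img,'w1.png')
for n in ['green_riser','waiting_dish','turntable']:
  for r in manip.trace(n,'wrist')[:2]:
    q=W[r['pixels']]; print(n,r['conf'],r['extent'],np.nanpercentile(q,[3,97],axis=0).round().tolist())
E
```

```text
time: 2.9
tcp_pos: [574.1, 249.9, 197.6]
orientation: [3.141, -0.001, 0.3]
ft_force: [1.0, 0.3, 1.0]
finger_gap: 85.5
grip_force: 0.0
to (575.5, 304, 150) tool shift [ 17.3 -51.3  47.6] turn 0.0 | rows 2.0
waiting_dish 0.89 [331.0, 124.1, 406.7, 198.3] [[590.0, 96.0, 5.0], [658.0, 167.0, 16.0]]
```

```bash
python3 -m jog '[[1,[17,-51,48],0],[1,[17,-51,48],0],[1,[17,-51,78],0],[1,[17,-51,78],0],[1,[17,-51,78],0]]'; cat >> h.py <<'E'
def fit(n,r,top,pic=None,cam='wrist'):
    img,W=cloud(cam)
    if pic: save(img,pic)
    for t in manip.trace(n,cam)[:3]:
        q=W[t['pixels']]; q=q[np.isfinite(q[:,0])]
        if top is None:
            from scipy.optimize import least_squares
            c=np.median(q,0)-[0,0,10]
            f=least_squares(lambda a:np.linalg.norm(q-a,axis=1)-r,c,loss='soft_l1').x
        else:
            k=q[q[:,2]>top-5]
            if len(k)<20: continue
            (cx,cy),(w,h),_=cv2.fitEllipse(cv2.convexHull((k[:,:2]*1).astype(np.float32)))
            f=np.array([cx,cy,w,h,np.median(k[:,2])])
        print(n,round(t['conf'],2),t['extent'],len(q),f.round(1),np.median(img[t['pixels']],0))
E
python3 - <<'E'
from h import *
fit('green_riser',32,30,'w2.png'); delta(575.5,304,16)
E
```

```text
time: 3.6
tcp_pos: [575.5, 300.3, 119.6]
orientation: [3.141, 0.001, 0.299]
ft_force: [0.2, -0.1, 0.8]
finger_gap: 85.1
grip_force: 0.0
green_riser 0.82 [208.0, 155.8, 288.1, 238.3] 5067 [578.5 304.5  62.8  63.4  27. ] [22. 88. 37.]
to (575.5, 304, 16) tool shift [ -0.3  -3.1 105.3] turn 0.0 | rows 3.0
```

View pics/w2.png

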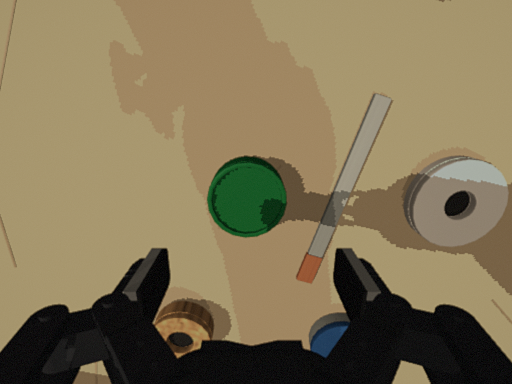

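```bash
python3 -m jog '[[1,[1,-3,50],0],[1,[1,-3,90],0],[1,[1,-3,104],0],[1,[1,-3,104],0],[0.2,[1,-3,104],0],[0.2,[1,-3,104],0],[0.2,[1,-3,104],0],[0.2,[1,-3,104],0],[0.2,[1,-3,104],0]]' 50; python3 - <<'E'
from h import *
s,p,R=tool(); print(s['grip_force'],s['finger_gap'])
delta(643,-117,100); delta(600,200,100)
E
```

```text
time: 4.6
tcp_pos: [577.2, 306.0, 18.9]
orientation: [-3.141, -0.005, 0.301]
ft_force: [-0.3, -0.7, 7.2]
finger_gap: 62.4
grip_force: 55.3
55.278774071484804 62.43315598785463
to (643, -117, 100) tool shift [-62.  423.4 -81.8] turn 0.0 | rows 9.0
to (600, 200, 100) tool shift [ -9.2 107.9 -81.3] turn 0.0 | rows 3.0
```

```bash
python3 -m jog '[[0.8,[0,0,0],0],[0.8,[0,0,0],0],[0.8,[0,0,-8],0],[0.8,[0,0,-8],0],[0.2,[0,0,-8],0],[0.2,[0,0,-8],0],[0.2,[0,0,-8],0],[0.2,[0,0,-8],0],[0.2,[0,0,-8],0]]' 50; python3 - <<'E'
from h import *
s,p,R=tool(); print(s['grip_force'],s['finger_gap'])
delta(643,-117,100); delta(600,200,100)
E
```

```text
time: 5.5
tcp_pos: [575.6, 305.2, 24.6]
orientation: [3.142, -0.001, 0.301]
ft_force: [-0.2, -0.5, 4.5]
finger_gap: 62.4
grip_force: 54.5
54.50938271940686 62.40182859996526
to (643, -117, 100) tool shift [-60.7 423.2 -75.5] turn 0.0 | rows 9.0
to (600, 200, 100) tool shift [ -7.8 107.7 -75.4] turn 0.0 | rows 3.0
```

```bash
python3 -m jog '[[0.2,[0,0,-40],0],[0.2,[-8,40,-75],0],[0.2,[-61,423,-75],0],[0.2,[-61,423,-75],0],[0.2,[-61,423,-75],0],[0.2,[-61,423,-75],0],[0.2,[-61,423,-75],0],[0.2,[-61,423,-75],0],[0.2,[-61,423,-75],0],[0.2,[-61,423,-75],0],[0.2,[-61,423,-75],0],[0.2,[-61,423,-75],0],[0.2,[-61,423,-75],0],[0.2,[-61,423,-75],0]]' 50; python3 - <<'E'
from h import *
s,p,R=tool(); print(p.round(1),s['ft_force'])
fit('green_riser',32,None if 0 else 95,'w3.png')
fit('turntable',42,12)
fit('turntable',42,12,cam='side'); fit('turntable',42,12,cam='scene')
delta(643,-117,34)
E
```

```text
time: 6.9
tcp_pos: [642.2, -114.8, 98.6]
orientation: [-3.14, 0.0, 0.304]
ft_force: [-0.5, 0.7, -1.8]
finger_gap: 62.3
grip_force: 55.5
[ 642.2 -114.8   98.6] [-0.47278916  0.67507992 -1.78616919]
green_riser 0.67 [187.6, 191.0, 316.9, 323.6] 13444 [ 644.8 -114.1   63.1   64.3   98.8] [26. 82. 38.]
turntable 0.58 [199.7, 145.1, 308.6, 219.6] 4644 [ 647.1 -116.7   83.    83.3    8.8] [79. 72. 67.]
turntable 0.86 [310.3, 189.2, 346.3, 212.4] 594 [ 644.7 -117.7   83.5   87.7   10.9] [65.5 60.  55. ]
turntable 0.82 [180.7, 202.8, 210.2, 229.4] 540 [ 644.3 -114.2   81.2   83.7   12.3] [78. 70. 60.]
to (643, -117, 34) tool shift [ 0.6  0.2 64.7] turn 0.0 | rows 2.0
```

View pics/w3.png

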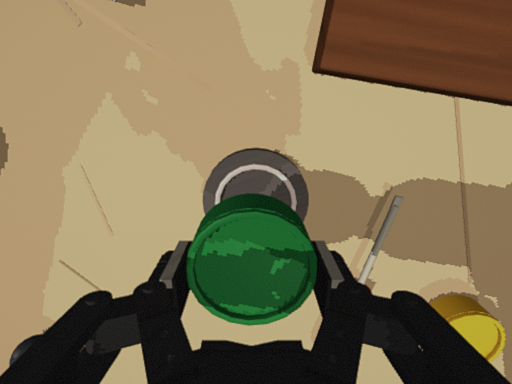

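```bash
python3 -m jog '[[0.2,[2,0.6,40],0],[0.2,[2,0.6,56],0],[0.2,[2,0.6,61],0],[0.2,[2,0.6,64],0],[0.2,[2,0.6,64],0],[0.2,[2,0.6,64],0]]' 50
```

```text
time: 7.9
tcp_pos: [645.4, -117.2, 35.9]
orientation: [3.141, -0.002, 0.301]
ft_force: [0.1, 0.3, -0.6]
finger_gap: 62.0
grip_force: 55.7
```

```bash
python3 -m jog '[[0.2,[0,0,2],0],[0.2,[0,0,2.5],0],[0.2,[0,0,2.5],0]]' 50
```

```text
time: 8.2
tcp_pos: [645.6, -117.3, 34.6]
orientation: [3.14, -0.002, 0.301]
ft_force: [-2.9, -0.4, 9.9]
finger_gap: 61.9
grip_force: 56.7
```

```bash
python3 -m jog '[[0.6,[0,0,0],0],[0.8,[0,0,0],0],[1,[0,0,0],0],[1,[0,0,0],0],[1,[0,0,-50],0],[1,[0,0,-100],0],[1,[0,0,-100],0],[1,[0,0,-100],0]]'; python3 - <<'E'
from h import *
s,p,R=tool(); print(p.round(1),s['ft_force'])
fit('green_riser',32,40,'w4.png')
fit('turntable',42,12)
fit('yellow_riser',32,30)
delta(581.5,-327,120); delta(581.5,-327,24)
E
```

```text
time: 9.0
tcp_pos: [645.3, -117.3, 133.9]
orientation: [3.14, -0.003, 0.301]
ft_force: [0.3, -0.5, -0.0]
finger_gap: 85.5
grip_force: 0.0
[ 645.3 -117.3  133.9] [ 0.25009823 -0.50521973 -0.02103852]
green_riser 0.73 [213.1, 154.9, 290.0, 238.2] 4822 [ 648.6 -116.8   62.6   63.3   37. ] [ 31. 106.  47.]
turntable 0.66 [206.7, 141.9, 299.8, 210.5] 1707 [ 647.  -117.    82.9   83.6    8.6] [66. 59. 54.]
turntable 0.45 [2.1, 97.5, 25.1, 174.8] 1249 [622.3 120.6  64.5  73.7  13.1] [77.5 69.  58. ]
yellow_riser 0.64 [400.5, 271.9, 474.3, 315.4] 1837 [ 629.6 -257.6   55.7  209.    27.5] [126.  93.  24.]
to (581.5, -327, 120) tool shift [-121.5  182.2   10.8] turn 0.0 | rows 5.0
to (581.5, -327, 24) tool shift [-121.3  182.3  106.8] turn 0.0 | rows 5.0
```

```bash
python3 -m jog '[[1,[-121,182,10],-0.5],[1,[-121,182,10],-0.5],[1,[-121,182,10],-0.5],[1,[-121,182,10],-0.5],[1,[-121,182,10],-0.5],[1,[-121,182,10],-0.5],[1,[-121,182,10],-0.5]]'; python3 - <<'E'
from h import *
s,p,R=tool(); print(p.round(1),s['orientation'])
fit('yellow_riser',32,30,'w5.png')
delta(581.5,-327,24)
E
```

```text
time: 10.0
tcp_pos: [582.7, -325.9, 121.5]
orientation: [-3.14, -0.001, 0.8]
ft_force: [0.3, -0.3, 0.3]
finger_gap: 85.7
grip_force: 0.0
[ 582.7 -325.9  121.5] [-3.14011613e+00 -8.19647958e-04  8.00343065e-01]
yellow_riser 0.98 [213.7, 156.7, 293.0, 241.8] 4846 [ 584.4 -327.5   62.6   63.2   26.8] [160. 149.  38.]
to (581.5, -327, 24) tool shift [-3.8  0.5 98.1] turn 0.0 | rows 2.0
```

```bash
python3 -m jog '[[1,[-4,1.5,50],0],[1,[-4,1.5,85],0],[1,[-4,1.5,97],0],[1,[-4,1.5,97],0],[1,[-4,1.5,97],0],[0.2,[-4,1.5,97],0],[0.2,[-4,1.5,97],0],[0.2,[-4,1.5,97],0],[0.2,[-4,1.5,97],0],[0.2,[-4,1.5,97],0]]' 50; python3 - <<'E'
from h import *
s,p,R=tool(); print(s['grip_force'],s['finger_gap'])
delta(645.5,-117,130)
E
```

```text
time: 11.1
tcp_pos: [582.4, -331.0, 28.0]
orientation: [3.138, -0.001, 0.801]
ft_force: [-1.7, 1.7, 6.0]
finger_gap: 62.7
grip_force: 53.9
53.90576206147671 62.73720035103206
to (645.5, -117, 130) tool shift [ 197.6 -103.3 -102.1] turn 0.0 | rows 5.0
```

```bash
python3 -m jog '[[0.2,[0,0,-50],0],[0.2,[40,-20,-100],0],[0.2,[198,-103,-102],0],[0.2,[198,-103,-102],0],[0.2,[198,-103,-102],0],[0.2,[198,-103,-102],0],[0.2,[198,-103,-102],0],[0.2,[198,-103,-102],0],[0.2,[198,-103,-102],0]]' 50; python3 - <<'E'
from h import *
s,p,R=tool(); print(p.round(1),s['ft_force'])
fit('yellow_riser',32,125,'w6.png')
fit('green_riser',32,40)
s,p,R=tool(); print(p.round(1),manip.camera_model('wrist')['t'])
delta(645.5,-117,64)
E
```

```text
time: 12.0
tcp_pos: [644.7, -118.6, 127.5]
orientation: [3.141, 0.001, 0.799]
ft_force: [0.9, -0.6, -1.9]
finger_gap: 62.2
grip_force: 56.0
[ 644.7 -118.6  127.5] [ 0.85258971 -0.62551698 -1.93804514]
yellow_riser 0.87 [186.1, 187.9, 316.6, 321.3] 12779 [ 647.9 -116.4   62.7   64.   124.4] [173. 140.  36.]
green_riser 0.98 [213.2, 153.0, 293.0, 202.7] 2363 [ 650.1 -114.6   58.1   61.9   37.9] [26. 95. 41.]
[ 644.5 -118.7  127.1] [-544.68185077  345.26046928  378.47602358]
to (645.5, -117, 64) tool shift [ 1.9 -0.5 63.1] turn 0.0 | rows 2.0
```

View pics/w6.png

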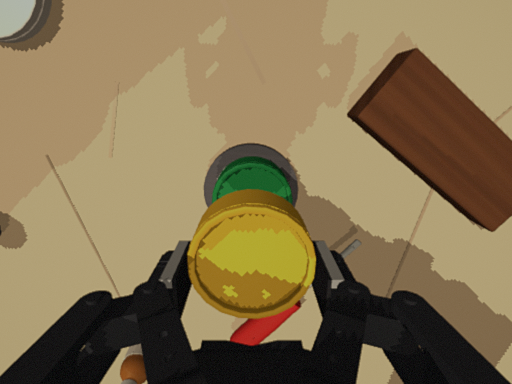

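```bash
python3 -m jog '[[0.2,[1,0.3,45],0],[0.2,[1,0.3,58],0],[0.2,[1,0.3,62],0],[0.2,[1,0.3,64],0],[0.2,[1,0.3,64],0]]' 50
```

```text
time: 12.7
tcp_pos: [645.4, -116.8, 64.1]
orientation: [-3.141, 0.001, 0.8]
ft_force: [0.8, 0.1, -0.2]
finger_gap: 62.2
grip_force: 56.1
```

```bash
python3 -m jog '[[0.2,[0,0,1.5],0],[0.2,[0,0,1.5],0],[0.2,[0,0,1.5],0]]' 50
```

```text
time: 13.0
tcp_pos: [645.8, -116.7, 64.0]
orientation: [3.141, 0.001, 0.8]
ft_force: [-7.2, 0.3, 12.7]
finger_gap: 62.2
grip_force: 57.3
```

```bash
python3 -m jog '[[0.6,[0,0,0],0],[0.8,[0,0,0],0],[1,[0,0,0],0],[1,[0,0,0],0],[1,[0,0,-50],0],[1,[0,0,-100],0],[1,[0,0,-100],0],[1,[0,0,-100],0]]'; python3 - <<'E'
from h import *
s,p,R=tool(); print(p.round(1),s['ft_force'])
fit('yellow_riser',32,66,'w7.png')
fit('turntable',42,12)
fit('yellow_riser',32,66,cam='side')
delta(560,120,160,0.3); delta(418,323,130,.3)
E
```

```text
time: 13.8
tcp_pos: [646.7, -116.5, 163.3]
orientation: [3.139, -0.002, 0.801]
ft_force: [-0.8, -1.5, -0.3]
finger_gap: 85.6
grip_force: 0.0
[ 646.7 -116.5  163.3] [-0.7980098  -1.48204865 -0.27750255]
yellow_riser 0.86 [209.6, 150.8, 289.5, 236.9] 4860 [ 649.2 -114.5   63.    63.3   62.9] [169. 157.  42.]
turntable 0.77 [212.4, 137.8, 293.9, 189.7] 1227 [ 647.3 -116.4   82.    83.     8.7] [67. 60. 55.]
yellow_riser 0.85 [316.0, 172.2, 342.8, 192.8] 492 [ 645.6 -116.    61.6   65.3   63.4] [132.5 105.   33. ]
to (560, 120, 160) tool shift [ 110.4 -225.6    0.5] turn 0.501 | rows 6.0
to (418, 323, 130) tool shift [ 157.3 -468.8   31. ] turn 0.501 | rows 10.0
```

View pics/w7.png

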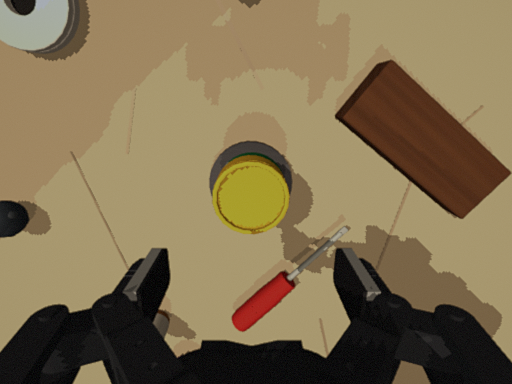

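```bash
python3 -m jog '[[1,[157,-469,31],0.5],[1,[157,-469,31],0.5],[1,[157,-469,31],0.5],[1,[157,-469,31],0.5],[1,[157,-469,31],0.5],[1,[157,-469,31],0.5],[1,[157,-469,31],0.5],[1,[157,-469,31],0.5],[1,[157,-469,31],0.5],[1,[157,-469,31],0.5],[1,[157,-469,31],0.5],[1,[157,-469,31],0.5],[1,[157,-469,31],0.5],[1,[157,-469,31],0.5]]'; python3 - <<'E'
from h import *
s,p,R=tool(); print(p.round(1),s['orientation'])
fit('cradle',32,28,'w8.png')
s,p,R=tool(); print(p.round(1))
delta(418,323,24)
E
```

```text
time: 15.5
tcp_pos: [419.4, 321.2, 130.4]
orientation: [3.141, 0.0, 0.298]
ft_force: [0.5, 0.3, 0.3]
finger_gap: 85.4
grip_force: 0.0
[419.4 321.2 130.4] [3.14069896e+00 4.12656349e-04 2.97815258e-01]
cradle 0.65 [214.5, 157.3, 283.8, 229.2] 3952 [420.7 324.4  58.5  58.9  26.5] [163. 120.  72.]
[419.3 321.5 130.6]
to (418, 323, 24) tool shift [ -0.8  -1.8 106.6] turn 0.0 | rows 3.0
```

```bash
python3 -m jog '[[1,[0,-2,50],0],[1,[0,-2,92],0],[1,[0,-2,106],0],[1,[0,-2,106],0],[1,[0,-2,106],0],[0.1,[0,-2,106],0],[0.1,[0,-2,106],0],[0.1,[0,-2,106],0],[0.1,[0,-2,106],0],[0.1,[0,-2,106],0]]' 40; python3 - <<'E'
from h import *
s,p,R=tool(); print(s['grip_force'],s['finger_gap'])
delta(646.5,-117,160); 
E
```

```text
time: 16.6
tcp_pos: [419.0, 325.5, 26.9]
orientation: [-3.141, -0.003, 0.3]
ft_force: [-1.1, -1.8, 8.8]
finger_gap: 59.0
grip_force: 41.4
41.3765380717814 59.00669913908374
to (646.5, -117, 160) tool shift [  86.9  489.9 -133.1] turn 0.0 | rows 11.0
```

```bash
python3 -m jog '[[0.1,[0,0,-50],0],[0.1,[20,50,-95],0],[0.1,[87,490,-133],0],[0.1,[87,490,-133],0],[0.1,[87,490,-133],0],[0.1,[87,490,-133],0],[0.1,[87,490,-133],0],[0.1,[87,490,-133],0],[0.1,[87,490,-133],0],[0.1,[87,490,-133],0],[0.1,[87,490,-133],0],[0.1,[87,490,-133],0],[0.1,[87,490,-133],0],[0.1,[87,490,-133],0],[0.1,[87,490,-133],0]]' 40; python3 - <<'E'
from h import *
s,p,R=tool(); print(p.round(1),s['ft_force'])
fit('cradle',32,158,'w9.png')
fit('yellow_riser',32,66)
s,p,R=tool(); print(p.round(1))
delta(646,-117,90)
E
```

```text
time: 18.1
tcp_pos: [645.5, -114.6, 157.9]
orientation: [-3.14, 0.0, 0.304]
ft_force: [-0.2, 0.4, -0.4]
finger_gap: 58.5
grip_force: 43.9
[ 645.5 -114.6  157.9] [-0.15542551  0.35630165 -0.44310169]
cradle 0.95 [193.2, 199.8, 311.4, 321.6] 11142 [ 646.5 -114.7   59.1   59.9  157.4] [129.  92.  55.]
yellow_riser 0.9 [209.5, 155.9, 290.1, 214.6] 2959 [ 650.7 -114.3   60.1   62.6   63.5] [182. 149.  40.]
[ 645.9 -116.   157.8]
to (646, -117, 90) tool shift [-0.2  1.  67.8] turn 0.0 | rows 2.0
```

View pics/w9.png

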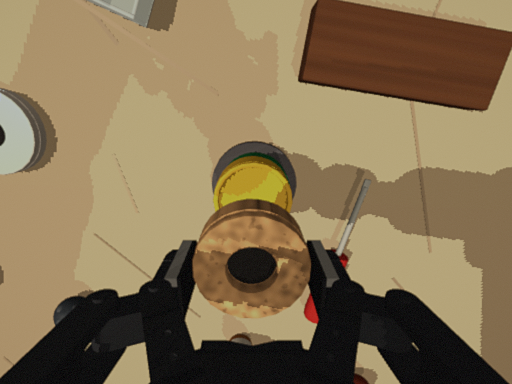

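```bash
python3 -m jog '[[0.1,[2.5,0.5,45],0],[0.1,[2.5,0.5,62],0],[0.1,[2.5,0.5,66],0],[0.1,[2.5,0.5,69],0],[0.1,[2.5,0.5,69],0],[0.1,[2.5,0.5,69],0]]' 40
```

```text
time: 18.9
tcp_pos: [649.5, -117.3, 90.0]
orientation: [3.141, -0.002, 0.301]
ft_force: [0.6, 0.2, -0.3]
finger_gap: 58.5
grip_force: 43.9
```

```bash
python3 -m jog '[[0.1,[0,-1.2,1],0],[0.1,[0,-1.2,2.5],0],[0.1,[0,-1.2,2.5],0],[0.1,[0,-1.2,2.5],0]]' 40
```

```text
time: 19.3
tcp_pos: [649.6, -116.6, 89.0]
orientation: [3.139, -0.003, 0.3]
ft_force: [-2.8, -0.1, 11.5]
finger_gap: 58.3
grip_force: 45.0
```

Contact at the expected 89 mm: seated. Release, lift, check.

```bash
python3 -m jog '[[0.6,[0,0,0],0],[0.8,[0,0,0],0],[1,[0,0,0],0],[1,[0,0,0],0],[1,[0,0,-50],0],[1,[0,0,-100],0],[1,[0,0,-100],0],[1,[0,0,-100],0],[1,[0,0,-100],0]]'; python3 - <<'E'
from h import *
s,p,R=tool(); print(p.round(1),s['ft_force'])
fit('cradle',32,90,'w10.png')
img,W=cloud('wrist'); z=W[...,2]
q=W[(np.hypot(W[...,0]-649,W[...,1]+116)<13)]; q=q[q[:,2]<86]; print('dimple',np.nanmedian(q,0),((np.nanpercentile(q,5,0)+np.nanpercentile(q,95,0))/2).round(1))
fit('cradle',32,90,cam='side'); fit('cradle',32,90,cam='scene')
fit('rust_nodule',19,None,cam='side');fit('rust_nodule',19,None,cam='scene')
delta(427.5,-319.3,150,None)
E
```

```text
time: 20.2
tcp_pos: [647.5, -116.2, 185.0]
orientation: [-3.141, 0.002, 0.301]
ft_force: [-0.0, 0.4, -1.0]
finger_gap: 85.6
grip_force: 0.0
[ 647.5 -116.2  185. ] [-0.02234132  0.39160452 -1.00990468]
cradle 0.93 [219.2, 159.3, 290.9, 233.7] 4229 [ 651.  -116.7   58.4   59.4   88.5] [161. 118.  71.]
dimple [ 648.74186273 -116.76866771   81.08154613] [ 648.9 -116.7   81.6]
cradle 0.68 [319.4, 164.9, 343.0, 185.2] 452 [ 647.  -117.9   59.2   61.2   90.2] [104.  74.  44.]
cradle 0.64 [183.5, 186.4, 204.4, 210.2] 386 [ 649.3 -115.    56.3   63.6   91.3] [130.  97.  62.]
rust_nodule 0.84 [288.3, 249.1, 307.7, 267.2] 273 [ 417.9 -231.6   19.5] [71. 32. 74.]
rust_nodule 0.69 [310.9, 295.9, 331.3, 318.2] 369 [ 349.8 -349.2   19.5] [79. 36. 78.]
rust_nodule 0.51 [322.7, 268.9, 341.4, 289.5] 307 [ 428.5 -319.3   19.5] [87. 31. 19.]
to (427.5, -319.3, 150) tool shift [-271.1  128.7   36.1] turn 0.0 | rows 7.0
```

```bash
python3 -m jog '[[0.6,[-271,129,36],-0.75],[0.6,[-271,129,36],-0.75],[0.6,[-271,129,36],-0.75],[0.6,[-271,129,36],-0.75],[0.6,[-271,129,36],-0.75],[0.6,[-271,129,36],-0.75],[0.6,[-271,129,36],-0.75],[0.6,[-271,129,36],-0.75],[0.6,[-271,129,36],-0.75],[0.6,[-271,129,36],-0.75],[0.6,[-271,129,36],-0.75]]'; python3 - <<'E'
from h import *
s,p,R=tool(); print(p.round(1),s['orientation'])
fit('rust_nodule',19,None,'w11.png')
s,p,R=tool(); print(p.round(1))
delta(428,-319.3,22)
E
```

```text
time: 21.85
tcp_pos: [428.9, -318.3, 150.4]
orientation: [3.141, -0.0, 1.053]
ft_force: [0.3, 0.2, -1.3]
finger_gap: 68.4
grip_force: 0.0
[ 428.9 -318.3  150.4] [ 3.14102131e+00 -3.95116596e-04  1.05344323e+00]
rust_nodule 0.71 [181.9, 233.0, 219.1, 270.9] 957 [ 350.9 -349.1   17.5] [82. 35. 84.]
rust_nodule 0.57 [230.0, 173.3, 274.1, 207.6] 1236 [ 430.  -319.5   17.4] [101.  33.  18.]
rust_nodule 0.57 [170.5, 84.8, 213.8, 131.4] 1642 [ 419.6 -231.6   17.4] [86. 37. 87.]
[ 428.5 -318.7  150.3]
to (428, -319.3, 22) tool shift [-8.000e-01 -1.000e-01  1.283e+02] turn 0.0 | rows 3.0
```

View pics/w11.png

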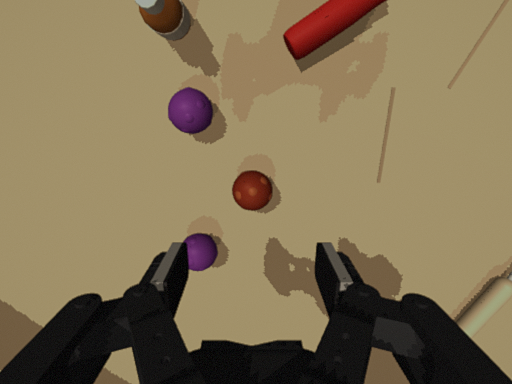

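```bash
python3 -m jog '[[0.6,[0,0,50],0],[0.6,[-0.5,0,95],0],[0.6,[-0.5,0,118],0],[0.6,[-0.5,0,124],0],[0.6,[-0.5,0,124],0],[-0.4,[-0.5,0,124],0],[-0.4,[-0.5,0,124],0],[-0.4,[-0.5,0,124],0],[-0.4,[-0.5,0,124],0],[-0.4,[-0.5,0,124],0],[-0.4,[-0.5,0,124],0]]' 30; python3 - <<'E'
from h import *
s,p,R=tool(); print(p.round(1),s['grip_force'],s['finger_gap'])
delta(648.3,-116.5,190,.3); 
E
```

```text
time: 23.05
tcp_pos: [428.4, -320.7, 27.9]
orientation: [3.139, 0.001, 1.051]
ft_force: [-0.6, 0.6, 6.9]
finger_gap: 35.8
grip_force: 29.5
[ 428.4 -320.7   27.9] 29.488947093486786 35.80566810549233
to (648.3, -116.5, 190) tool shift [ 286.4   89.7 -162. ] turn 0.751 | rows 7.0
```

```bash
python3 -m jog '[[-0.4,[0,0,-15],0],[-0.4,[0,0,-50],0],[-0.4,[0,0,-100],0],[-0.4,[0,0,-145],0],[-0.4,[40,12,-162],0],[-0.4,[85,27,-162],0],[-0.4,[130,41,-162],0],[-0.4,[175,55,-162],0],[-0.4,[220,69,-162],0],[-0.4,[260,82,-162],0],[-0.4,[286,90,-162],0],[-0.4,[286,90,-162],0],[-0.4,[286,90,-162],0],[-0.4,[286,90,-162],0]]' 30; python3 - <<'E'
from h import *
s,p,R=tool(); print(p.round(1),s['ft_force'],s['finger_gap'])
fit('rust_nodule',19,None,'w12.png')
fit('cradle',32,90)
s,p,R=tool(); print(p.round(1))
delta(648.3,-116.5,113)
E
```

```text
time: 24.45
tcp_pos: [646.7, -118.1, 188.5]
orientation: [-3.142, 0.001, 1.049]
ft_force: [-0.5, -0.6, -1.0]
finger_gap: 36.5
grip_force: 30.4
[ 646.7 -118.1  188.5] [-0.49864934 -0.60860669 -0.95547357] 36.525640329893584
rust_nodule 0.63 [214.1, 220.7, 289.5, 292.9] 4097 [ 648.2 -117.1  177.8] [111.  38.  21.]
cradle 0.76 [220.8, 157.9, 291.4, 225.8] 3854 [ 651.  -116.    58.4   59.1   88.5] [180. 135.  83.]
[ 647.1 -118.   188.5]
to (648.3, -116.5, 113) tool shift [ 1.9  0.3 75.5] turn 0.0 | rows 2.0
```

View pics/w12.png

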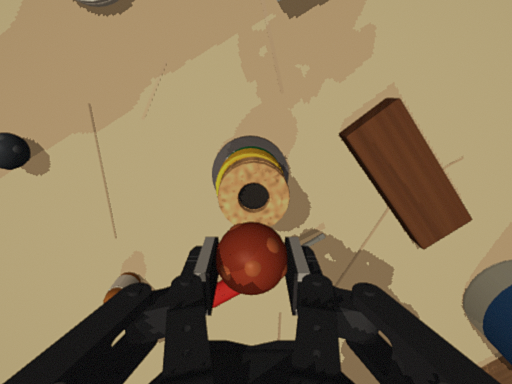

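```bash
python3 -m jog '[[-0.4,[2,1.3,45],0],[-0.4,[2,1.3,65],0],[-0.4,[2,1.3,71],0],[-0.4,[2,1.3,72],0],[-0.4,[2,1.3,72],0],[-0.4,[2,1.3,72],0]]' 30; python3 - <<'E'
from h import *
s,p,R=tool(); print(p.round(1),s['ft_force'],s['finger_gap'])
fit('rust_nodule',19,None)
E
```

```text
time: 25.25
tcp_pos: [650.7, -115.5, 117.9]
orientation: [3.139, -0.001, 1.051]
ft_force: [0.0, -0.3, -0.9]
finger_gap: 35.7
grip_force: 30.4
[ 650.7 -115.5  117.9] [ 0.03087168 -0.28615625 -0.89521274] 35.69304007458073
rust_nodule 0.8 [214.3, 223.1, 289.3, 290.4] 4124 [ 652.3 -114.5  107.2] [110.  38.  21.]
rust_nodule 0.59 [127.1, 376.1, 136.1, 383.7] 37 [ 455.7 -228.5    9.7] [36. 16. 38.]
```

```bash
python3 -m jog '[[-0.4,[-2,-0.7,0],0],[-0.4,[-2,-0.7,2],0],[-0.4,[-2,-0.7,4],0],[-0.4,[-2,-0.7,4],0],[-0.4,[-2,-0.7,4],0]]' 30
```

```text
time: 25.85
tcp_pos: [648.6, -117.1, 112.7]
orientation: [3.14, -0.0, 1.051]
ft_force: [0.6, -0.6, 2.8]
finger_gap: 36.2
grip_force: 30.7
```

```bash
python3 -m jog '[[-0.4,[0,0,0.7],0],[-0.1,[0,0,0.7],0],[0.1,[0,0,0.7],0],[0.3,[0,0,0.7],0],[0.5,[0,0,0.7],0],[0.5,[0,0,0.7],0],[0.5,[0,0,-20],0],[0.5,[0,0,-60],0],[0.5,[0,0,-90],0],[0.5,[0,0,-90],0],[0.5,[0,0,-90],0]]' 20; python3 - <<'E'
from h import *
s,p,R=tool(); print(p.round(1),s['ft_force'],s['finger_gap'])
fit('rust_nodule',19,None,'w13.png')
fit('cradle',32,90)
fit('rust_nodule',19,None,cam='side'); fit('slate_nodule',19,None,cam='side')
delta(442.3,32,150,.3)
E
```

```text
time: 26.95
tcp_pos: [648.3, -116.9, 202.8]
orientation: [3.14, -0.0, 1.051]
ft_force: [0.0, 0.3, -0.3]
finger_gap: 64.0
grip_force: 0.0
[ 648.3 -116.9  202.8] [ 0.04669475  0.30806473 -0.25912807] 63.954092271494346
rust_nodule 0.83 [228.3, 177.3, 279.7, 220.9] 1649 [ 650.5 -116.6  102.1] [111.  38.  21.]
cradle 0.96 [222.6, 155.2, 288.2, 226.9] 2148 [ 650.7 -116.3   58.9   59.2   88.5] [161. 119.  72.]
cradle 0.2 [227.7, 177.8, 279.9, 221.1] 1650 [ 651.5 -118.2   36.    43.6  115.9] [111.  38.  21.]
rust_nodule 0.77 [291.0, 249.1, 308.0, 266.6] 250 [ 417.9 -231.7   19.5] [69.5 31.5 73. ]
rust_nodule 0.66 [322.0, 155.7, 337.9, 173.0] 212 [ 649.2 -116.4  104.5] [81. 31. 19.]
rust_nodule 0.54 [312.0, 295.0, 330.3, 316.3] 362 [ 349.5 -349.1   19.5] [77. 35. 79.]
slate_nodule 0.46 [219.2, 189.2, 233.2, 209.3] 202 [443.1  31.9  19.3] [29. 31. 31.]
to (442.3, 32, 150) tool shift [  27.  -252.3   51.7] turn 0.751 | rows 6.0
```

View pics/w13.png

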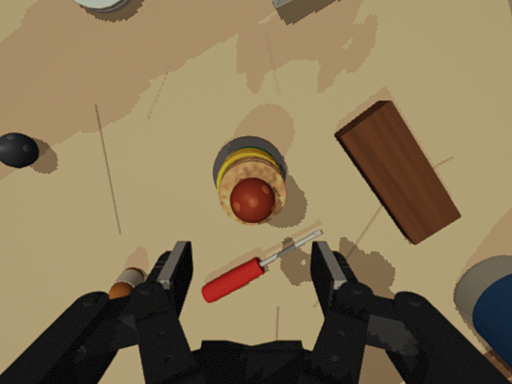

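```bash
python3 -m jog '[[0.6,[5,-50,0],0],[0.6,[10,-100,0],0],[0.6,[27,-252,52],0],[0.6,[27,-252,52],0],[0.6,[27,-252,52],0],[0.6,[27,-252,52],0],[0.6,[27,-252,52],0],[0.6,[27,-252,52],0],[0.6,[27,-252,52],0]]' 30; python3 - <<'E'
from h import *
s,p,R=tool(); print(p.round(1),s['orientation'],s['q'])
fit('slate_nodule',19,None,'w14.png')
s,p,R=tool(); print(p.round(1))
delta(442.7,32,26)
E
```

```text
time: 28.25
tcp_pos: [444.9, 31.0, 150.7]
orientation: [3.14, -0.001, 1.049]
ft_force: [0.2, -0.4, -0.3]
finger_gap: 68.3
grip_force: 0.0
[444.9  31.  150.7] [ 3.14003473e+00 -1.23610792e-03  1.04863184e+00] [ 0.42554156  0.35809449 -0.65829108  2.13646471  0.32315298  0.74168366
 -0.96512954]
slate_nodule 0.9 [229.1, 168.8, 271.6, 210.2] 1323 [444.4  32.1  17.4] [43. 44. 44.]
[444.3  31.1 150.5]
to (442.7, 32, 26) tool shift [-1.000e-01 -1.900e+00  1.245e+02] turn 0.0 | rows 3.0
```

```bash
python3 -m jog '[[0.6,[0,-1.5,50],0],[0.6,[0,-1.5,95],0],[0.6,[0,-1.5,118],0],[0.6,[0,-1.5,124],0],[0.6,[0,-1.5,124],0],[-0.4,[0,-1.5,124],0],[-0.4,[0,-1.5,124],0],[-0.4,[0,-1.5,124],0],[-0.4,[0,-1.5,124],0],[-0.4,[0,-1.5,124],0],[-0.4,[0,-1.5,124],0]]' 30; python3 - <<'E'
from h import *
s,p,R=tool(); print(p.round(1),s['grip_force'],s['finger_gap'])
delta(620.5,128,120)
E
```

```text
time: 29.45
tcp_pos: [442.7, 32.6, 27.6]
orientation: [3.139, -0.001, 1.051]
ft_force: [-0.3, -0.3, 6.7]
finger_gap: 36.1
grip_force: 29.4
[442.7  32.6  27.6] 29.40862387418747 36.12904796747317
to (620.5, 128, 120) tool shift [171.3 107.1 -91.9] turn 0.0 | rows 5.0
```

```bash
python3 -m jog '[[-0.4,[0,0,-15],0],[-0.4,[0,0,-55],0],[-0.4,[20,12,-92],0],[-0.4,[171,107,-92],0],[-0.4,[171,107,-92],0],[-0.4,[171,107,-92],0],[-0.4,[171,107,-92],0],[-0.4,[171,107,-92],0],[-0.4,[171,107,-92],0],[-0.4,[171,107,-92],0],[-0.4,[171,107,-92],0]]' 30; python3 - <<'E'
from h import *
s,p,R=tool(); print(p.round(1),s['ft_force'],s['finger_gap'])
fit('slate_nodule',19,None)
fit('waiting_dish',40,14,'w15.png')
fit('waiting_dish',40,14,cam='side');fit('waiting_dish',40,14,cam='scene')
s,p,R=tool(); print(p.round(1))
delta(620.5,128,39)
E
```

```text
time: 30.55
tcp_pos: [618.6, 126.7, 118.4]
orientation: [3.142, 0.001, 1.05]
ft_force: [0.3, -1.2, -0.9]
finger_gap: 36.3
grip_force: 30.4
[618.6 126.7 118.4] [ 0.31937154 -1.16229814 -0.92782114] 36.26687667130314
slate_nodule 0.56 [214.4, 223.8, 286.0, 297.3] 4096 [619.5 126.6 108. ] [41. 42. 42.]
slate_nodule 0.4 [209.8, 143.9, 302.5, 230.7] 6502 [625.9 133.3  17.5] [175. 177. 155.]
waiting_dish 0.6 [207.0, 142.6, 303.1, 231.3] 6506 [623.5 129.4  78.9  79.   14.6] [175. 177. 155.]
waiting_dish 0.97 [239.2, 155.7, 266.4, 178.8] 463 [619.5 127.6  76.7  83.3  16.2] [161. 153. 132.]
waiting_dish 0.79 [261.1, 234.9, 292.0, 255.3] 651 [621.4 130.5  77.4  80.9  17.2] [167. 161. 136.]
waiting_dish 0.33 [184.1, 184.8, 198.2, 198.8] 152 [ 652.4 -114.    28.8   36.6  114.9] [74. 47. 32.]
[619.4 127.7 118.3]
to (620.5, 128, 39) tool shift [ 0.8  0.8 79.3] turn 0.0 | rows 2.0
```

View pics/w15.png

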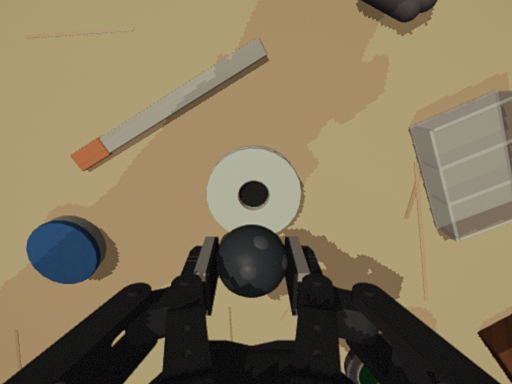

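```bash
python3 -m jog '[[-0.4,[1.4,0.6,45],0],[-0.4,[1.4,0.6,68],0],[-0.4,[1.4,0.6,75],0],[-0.4,[1.4,0.6,75],0],[-0.4,[1.4,0.6,75],0],[-0.4,[1.4,0.6,75],0]]' 30; python3 - <<'E'
from h import *
s,p,R=tool(); print(p.round(1),s['ft_force'],s['finger_gap'])
fit('slate_nodule',19,None)
delta(621.6,129.2,38.5)
E
```

```text
time: 31.55
tcp_pos: [621.6, 129.0, 44.7]
orientation: [3.14, -0.002, 1.051]
ft_force: [-0.1, 0.5, -1.0]
finger_gap: 35.7
grip_force: 30.4
[621.6 129.   44.7] [-0.09008712  0.4608265  -1.04213426] 35.736981005031716
slate_nodule 0.82 [215.6, 223.5, 287.9, 293.0] 4029 [622.5 129.   34.3] [40. 42. 42.]
to (621.6, 129.2, 38.5) tool shift [0.4 0.  5.9] turn 0.0 | rows 1.0
```

```bash
python3 -m jog '[[-0.4,[0,0,3],0],[-0.4,[0,0,5],0],[-0.4,[0,0,6],0],[-0.4,[0,0,6],0],[-0.4,[0,0,6],0]]' 30
```

```text
time: 32.15
tcp_pos: [621.8, 129.0, 38.4]
orientation: [3.14, -0.002, 1.051]
ft_force: [-0.1, 0.5, 6.0]
finger_gap: 36.3
grip_force: 31.0
```

```bash
python3 -m jog '[[-0.1,[0,0,0],0],[0.1,[0,0,0],0],[0.3,[0,0,0],0],[0.5,[0,0,0],0],[0.5,[0,0,0],0],[0.5,[0,0,-20],0],[0.5,[0,0,-60],0],[0.5,[0,0,-110],0],[0.5,[0,0,-150],0],[0.5,[0,0,-150],0],[0.5,[0,0,-150],0],[0.5,[0,0,-150],0]]' 20; python3 - <<'E'
from h import *
s,p,R=tool(); print(p.round(1),s['ft_force'],s['finger_gap'])
fit('slate_nodule',19,None,cam='side');fit('slate_nodule',19,None)
fit('rust_nodule',19,None,cam='side'); 
fit('glue_bottle',15,70,'s16.png',cam='side')
E
```

```text
time: 33.35
tcp_pos: [619.8, 128.2, 185.8]
orientation: [-3.14, 0.002, 1.051]
ft_force: [-0.3, -0.3, 0.2]
finger_gap: 64.1
grip_force: 0.0
[619.8 128.2 185.8] [-0.31625137 -0.29516206  0.23676153] 64.13701652825395
slate_nodule 0.67 [248.8, 148.6, 261.1, 165.7] 150 [621.3 129.   30.3] [29. 30. 30.]
slate_nodule 0.81 [234.2, 162.5, 274.1, 194.9] 1080 [623.3 129.   28.1] [40. 41. 41.]
rust_nodule 0.92 [311.4, 297.6, 330.2, 315.1] 356 [ 349.6 -349.    19.5] [77. 35. 79.]
rust_nodule 0.73 [287.7, 248.8, 309.4, 266.5] 280 [ 418.1 -231.5   19.5] [73. 34. 75.]
rust_nodule 0.54 [321.5, 159.3, 338.4, 172.9] 186 [ 649.1 -116.6  104.3] [67. 22. 13.]
glue_bottle 0.63 [273.8, 218.9, 289.7, 249.0] 354 [ 441.  -163.9   15.1   17.    70. ] [110.   91.5  73. ]
```

View pics/s16.png

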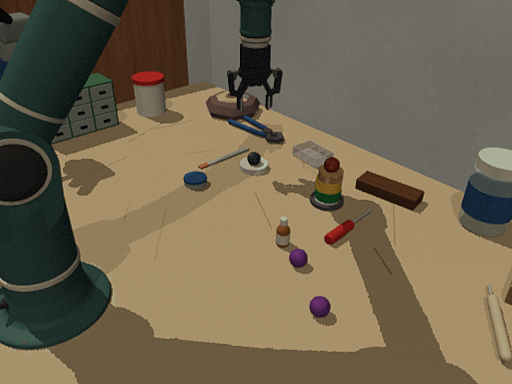

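The stack stands at (327,183) with the rust nodule on top. The slate nodule sits in the dish at (254,160), the bottle is upright at (283,233), and both purple nodules are untouched.

```bash
python3 -c "
from rig import manip
print(manip.sign_off())"
```

```text
the job is handed in; nothing more can be done
None
```

The job is done and handed in at about 33 s of the 136 s allowed: the green riser, yellow riser and cradle are stacked and seated on the turntable with the rust-red nodule in the cradle's dimple, the slate-grey nodule is in the waiting dish, and the glue bottle was still upright in the last picture; no verdict came back.

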